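# Jack up the bit chest and hold it

## Robot

A 6-joint arm with a two-finger parallel gripper is mounted at the origin on the work surface. World frame = base frame: x ahead of the robot, y to its left, z up, the work surface at z = 0. Lengths are in m, angles in degrees, forces in N, time in s.
With the tool pointing down it reaches from about 0.35 to 0.875 m from the base axis. Payload 4.2 kg.
Tool frame: the origin (TCP) lies midway between the tips of the shut fingers; the grasp point (between the pads) lies 19 mm behind it; y points along the fingers, z is the direction in which the jaws open and shut, and the axes are right-handed (so a half turn about y gives the same grasp; the last joint's range is limited). The gripper opens to 87 mm and grips with 3 to 60 N. Pads are 19 mm wide; open, the fingers measure 117 mm over their backs; the gripper's body (75 mm by 190 mm) begins 51 mm behind the grasp point.
Start: joints at [-52.449, 22.042, 0.453, 0, -68.411, -14.817], TCP at [0.242, -0.576, 0.223] pointing down, gripper open.
Joint ranges: [-179.83, 179.83], [-69.29, 118.12], [-61.27, 80.66], [-181.25, 117.63], [-171.15, -9.14], [-177.46, 177.46]. Speed limits (degrees/s): [159.86, 159.86, 180, 180, 180, 180].

## Interface

Orientations are given as [roll, pitch, yaw] about the fixed x, y, z axes, in that order (R = Rz(yaw) Ry(pitch) Rx(roll)).
In Python, from workcell import env gives the robot as it stands. The module is installed in compiled form; this text tells all that it offers. Calls block until the motion is done:
- env.goto(position, orientation): joint-space move of the TCP to a pose.
- env.move_straight(position, rotation=None, rate=0.15, force_limit=None): straight line of the TCP; rotation=None keeps the orientation; rate is the mean speed in m/s. With force_limit (N) it stops when the force on the tool has changed by that much, and returns True; else False.
- env.set_joints(angles): joint-space move.
- env.gripper_to(opening, grasp_force=None): opening from 0.0 (shut) to 1.0 (fully open); grasp_force is the grip in N (None keeps the last); returns when the fingers have stopped.
- env.dwell(seconds).
- env.inverse_kinematics(position, orientation): joint angles nearest the present ones, or None.
- env.read_state(): the state.
- env.grab_frame(name): name is "scene" or "top"; returns a dict with "image" (384x512x3 uint8, blue, green, red), "fx", "fy", "cx", "cy" (pixels), "position" and "orientation" of the camera in the world. Camera axes: x right, y up, looking along -z (the intrinsics and any distortion apply to the point x, -y, -z); pixel columns grow to the right and rows downward; lengths in m; the calibration is good to about 2 mm. A picture is of the moment at which its call begins. There is no depth.
A pose or a line that the arm cannot do raises env.Unreachable and nothing moves.
- env.close_job(): hands the job in, once; it reports no verdict.
Trained networks look in a picture, given as the dict that the camera call returned (one of the last four; its "shot" number tells which), for a name from the list of things; names that differ only in an ending like _2 or _b are one class to them, and where a whole thing is asked for, a point or a joint stands for the part that bears it (a point fixed in the world has none). Each returns a list of dicts, best first, with "score" (0 to 1); they miss things now and then, are a little off and sometimes report something else, mostly with a low value. They report only what shows in the picture. A call takes as long as a camera call.
- env.search_frame(picture, thing): "xyz" ([x, y, z] in m, in world coordinates, good to about 4 mm: the middle of the surface that is visible of it).
- env.trace(picture, thing): "mask" (384x512 bool, what is visible of it).
The state is a dict: "clock": time; "joint_positions": joint angles; "qvel": joint speeds; "joint_torque": joint torques, N m; "position": TCP position; "tool_rot": TCP orientation; "force": force on the tool from outside, world axes, zero at the start; "wrist_torque": the same for the moment, N m; "opening": opening from 0.0 (shut) to 1.0 (fully open).
Only numpy, scipy, OpenCV 4.12 (cv2) and the standard library are available. Lean on these libraries where they do the work, as an engineer would, in place of code of your own. Each camera call takes 0.05 s, during which the arm holds its last target.

## Task

The front feet of the loaded drill-bit chest are due to be changed, so its front edge has to come up. Stand the small jack on the bench with its saddle centred under the red dot of the yellow lift pad, press the red paddle of its handle all the way down once and let it come all the way back up so that the pad beds in, then press the paddle all the way down a second time. Finish while still holding the paddle down with the chest raised by the jack alone: do not push or lift the chest by hand, and leave the other things on the bench where they are.

Things in the scene. Friction and masses are not known exactly. Their poses are not given: they have to be found in the camera images.
- jack: Loose lever jack, 0.8 kg. Origin: on its underside below the centre of the grip block; x points forward to the saddle, z up. Base plate 263 x 80 x 8 mm, x = -135 to 128. Teal grip block: 48 (x) x 36 (y) mm, z = 8 to 70; take it across its width from above to carry the jack. Saddle on a 34 mm tube (to z = 38) at x = 100; a low rib joins them. The handle runs back (-x) from the block's top.
- jack_saddle: Steel saddle of the jack, a disc 40 mm wide and 14 mm thick, 100 mm ahead of the jack's origin. Origin: centre of its underside, 40 mm above the jack's underside when lowered; its flat top is 14 mm higher (54 mm over the bench). It rises straight up with the handle, 34 mm in all.
- paddle: Red paddle at the end of the jack's handle: 50 mm along it, 44 wide, 12 thick. Origin: centre of its top face; z normal to it, x along the handle to the pivot. It swings on a 172 mm radius about a level axis at x = -18, z = 60 mm of the jack. Handle up: 173 mm behind the jack's origin, 135 mm over the bench; fully down: 190 mm behind, 52 mm over it.
- jack_handle (a joint): Jack handle: 0 rad fully up (sloping up at 0.42 rad), 0.5 rad fully down (a stop, 0.08 rad below level). Spring and load push it back up when let go; lifting the chest takes about 10 to 18 N down on the paddle. The saddle rises 68 mm per rad and meets the pad at about 0.18 rad. No ratchet: the chest stays up only while the handle is held.
- lift_pad: Yellow lift pad, a level plate 70 x 50 x 8 mm on the chest's front rail, at a place along it that varies; red dot (18 mm) on top. Origin: on its underside below the dot, 66 mm over the bench while the chest is down, 45 mm in front of the chest's face; x points level into the chest, square to its front, z up. It rises about 22 mm with the handle fully down.
- chest: Heavy black tool chest (5 kg), silver drawer fronts, open top full of drill bits: 420 mm wide, 250 deep, 190 high (bits to 195). It tips about its rear feet as its front is raised and cannot slide. Origin: at bench level in the middle of the tipping axis, 240 mm behind the front face; x points from front to rear.
- spare_foot1: New black rubber foot, 36 mm wide, 18 mm high; origin centre of its underside. Leave alone.
- spare_foot2: A second rubber foot like the first. Leave alone.
- screw_jar: Glass jar with steel cap, 66 mm wide, 85 mm high; origin centre of its underside. Leave alone.
- wax_tin: Green tin, 76 mm wide, 50 mm high; origin centre of its underside. Leave alone.
- glue_bottle: Yellow bottle, 56 mm wide, 150 mm high; origin centre of its underside. Leave alone.
- screwdriver: Screwdriver with red grip lying on the bench, 200 mm long, 26 mm thick; origin under its middle. Leave alone.
- bit_block: Wooden block 50 x 160 x 22 mm with five upright bits, 83 mm high in all; origin centre of its underside. Leave alone.

How it is judged (in metres and radians):
On the way, in this order (a step that is already met when the one before it is completed fails the run):
1. jack standing on the bench with its saddle centred under the lift pad's dot, handle up (horizontal distance between jack_saddle and lift_pad below 0.015 m and height (world z) of jack below 0.006 m and angle between jack's own z axis and vertical below 0.06 rad and value of joint jack_handle below 0.08 rad), for 0.2 s.
2. paddle pressed fully down, the saddle raising the chest (value of joint jack_handle above 0.42 rad and height (world z) of lift_pad above 0.079 m and contact force between jack_saddle and lift_pad above 4 N and horizontal distance between jack_saddle and lift_pad below 0.015 m), for 0.1 s.
3. handle fully back up and the chest down again (value of joint jack_handle below 0.08 rad and height (world z) of lift_pad below 0.069 m), for 0.1 s.
4. paddle pressed fully down again and the chest raised (all of step 2), for 0.2 s.
At the end, for the whole second after the job is handed in: Fingers hold the paddle down (over 2 N, handle past 0.42 rad); lift pad at least 13 mm up, still, borne by the saddle alone (over 4 N) within 15 mm of the dot; jack level on the bench; robot not touching the chest; other things within 30 mm of their starts (all of step 4 and height (world z) of jack below 0.006 m and angle between jack's own z axis and vertical below 0.06 rad and contact force between each of the fingers, the arm and chest below 0.5 N and contact force between the fingers and paddle above 2 N and linear speed of lift_pad below 0.03 m/s and distance of each of spare_foot1, spare_foot2, screw_jar, wax_tin, glue_bottle, screwdriver, bit_block from where it was at the start of the episode below 0.03 m); the arm keeps its last pose, push and grip.
It fails at once if the robot pushes or lifts the chest by hand (more than 8 N) (contact force between any of the fingers, the arm and chest above 8 N).
It fails at once if a thing that is to be left alone is moved more than 30 mm (distance of any of spare_foot1, spare_foot2, screw_jar, wax_tin, glue_bottle, screwdriver, bit_block from where it was at the start of the episode above 0.03 m).
It also fails if it takes over 58 s, if anything falls off the work surface, if the arm or the gripper's body presses on something with over 40 N, if the wrist force passes 120 N, or if a joint passes its speed limit or range.

## Working session

There is one attempt and no reset: what is moved stays moved. The work goes in short steps, each a Python script; the robot and the scene stay as the last script left them, time stands still between calls to the robot, and variables do not carry over. Pictures are saved under pics/ and viewed, and the job is handed in when it is done.

```bash
mkdir -p pics
python3 - <<'E'
from workcell import env
import cv2
for n in ("scene","top"):
    p=env.grab_frame(n); cv2.imwrite(f"pics/{n}0.png",p["image"])
    print(n,p["fx"],p["fy"],p["cx"],p["cy"],p["position"],p["orientation"],[k for k in p])
    for t in ["jack","jack_saddle","paddle","lift_pad","chest","spare_foot1","screw_jar","wax_tin","glue_bottle","screwdriver","bit_block"]:
        print(t,[(r["score"],[round(float(v),3) for v in r["xyz"]]) for r in env.search_frame(p,t)][:3])
print(env.read_state())
E
```

```text
scene 354.7752902371018 354.7752902371018 257.0120488404328 191.51985760454127 [1.23538906 0.36392755 0.772025  ] [ 50.61445417   0.13223515 118.88690379] ['image', 'fx', 'fy', 'cx', 'cy', 'position', 'orientation', 'shot']
jack [(0.84, [0.51, -0.189, 0.017])]
jack_saddle [(0.52, [0.51, -0.077, 0.053])]
paddle [(0.5, [0.515, -0.353, 0.138])]
lift_pad [(0.76, [0.499, 0.166, 0.071])]
chest [(0.9, [0.601, 0.347, 0.137])]
spare_foot1 [(0.5, [0.512, -0.318, 0.116]), (0.46, [0.791, 0.135, 0.017]), (0.44, [0.749, -0.215, 0.018])]
screw_jar [(0.69, [0.81, -0.104, 0.06])]
wax_tin [(0.86, [0.742, -0.319, 0.043])]
glue_bottle [(0.95, [0.81, 0.032, 0.085])]
screwdriver [(0.77, [0.599, -0.464, 0.018])]
bit_block [(0.71, [0.289, -0.319, 0.021]), (0.52, [0.811, 0.038, 0.084])]
top 422.563983235733 422.563983235733 253.79021715742047 193.75394122325673 [0.25582386 0.01158944 1.40530216] [ 12.18982764  -0.33573138 -93.49065288] ['image', 'fx', 'fy', 'cx', 'cy', 'position', 'orientation', 'shot']
jack [(0.7, [0.497, -0.202, 0.003]), (0.57, [0.742, -0.219, 0.023])]
jack_saddle [(0.56, [0.508, -0.355, 0
[... 515 characters left out ...]
 (0.5, [0.784, 0.024, 0.1])]
{'clock': 1.2, 'joint_positions': array([-5.24473628e+01,  2.20431162e+01,  4.52050627e-01,  3.48875558e-03,
       -6.84106153e+01, -1.48171530e+01]), 'qvel': array([-0.02205731, -0.01208789,  0.00924586,  0.02413424, -0.00693802,
        0.09153283]), 'joint_torque': array([ 1.29315533e-03, -3.90475273e+01,  1.87620342e+01,  4.22423065e+00,
        1.55510043e-02, -7.59383767e-06]), 'position': array([ 0.24155647, -0.5764193 ,  0.22254003]), 'tool_rot': array([-8.99992045e+01,  3.56597243e-03,  2.27367680e+01]), 'force': array([-0.09156818,  0.45595943,  0.77393038]), 'wrist_torque': array([-0.00814233, -0.01842488,  0.06910565]), 'opening': 1.0009716620661324}
```

View pics/scene0.png

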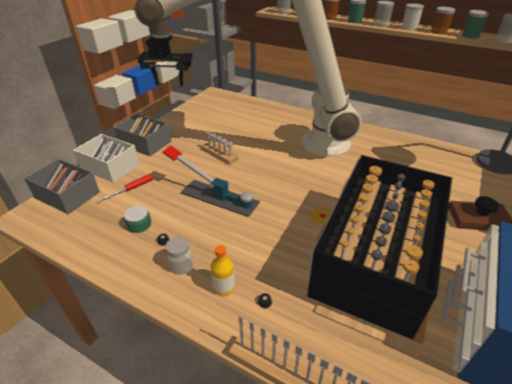

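View pics/top0.png

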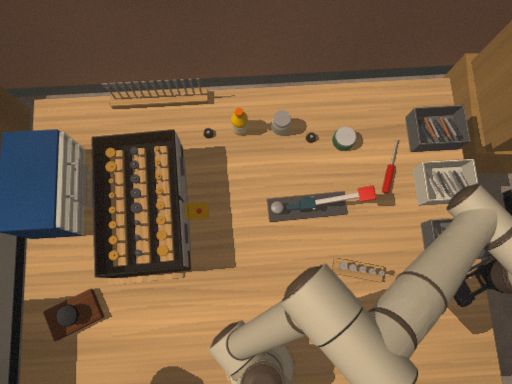

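Scene: the jack lies at about (218,190) px in the scene view, with the saddle towards the chest. The pad is at (320,214), and in the top view its dot is at (199,211). Next I measure both precisely.

```bash
cat > h.py <<'E'
from workcell import env
import cv2, numpy as np
from scipy.spatial.transform import Rotation as R
def pix(p,xyz):
    Rc=R.from_euler('xyz',p["orientation"],degrees=True).as_matrix()
    c=(np.atleast_2d(xyz)-p["position"])@Rc
    return np.c_[p["cx"]+p["fx"]*c[:,0]/-c[:,2], p["cy"]-p["fy"]*c[:,1]/-c[:,2]]
def ray(p,uv,z):
    Rc=R.from_euler('xyz',p["orientation"],degrees=True).as_matrix()
    d=Rc@np.array([(uv[0]-p["cx"])/p["fx"],-(uv[1]-p["cy"])/p["fy"],-1])
    return np.array(p["position"])+d*(z-p["position"][2])/d[2]
def crop(p,u,v,w,h,s,name):
    im=p["image"][v:v+h,u:u+w]; cv2.imwrite("pics/"+name,cv2.resize(im,None,fx=s,fy=s,interpolation=cv2.INTER_CUBIC))
E
python3 - <<'E'
from h import *
for n in ("scene","top"):
    p=env.grab_frame(n)
    hsv=cv2.cvtColor(p["image"],cv2.COLOR_BGR2HSV)
    np.save(n+".npy",p["image"])
    red=((hsv[...,0]<8)|(hsv[...,0]>172))&(hsv[...,1]>170)&(hsv[...,2]>110)
    k,l,st,c=cv2.connectedComponentsWithStats(red.astype(np.uint8))
    for i in range(1,k):
        if st[i,4]>5: print(n,"red",st[i],c[i],ray(p,c[i],.074),ray(p,c[i],.135))
    yel=(hsv[...,0]>20)&(hsv[...,0]<34)&(hsv[...,1]>200)
    k,l,st,c=cv2.connectedComponentsWithStats(yel.astype(np.uint8))
    for i in range(1,k):
        if st[i,4]>30: print(n,"yel",st[i],c[i],ray(p,c[i],.074))
    teal=(hsv[...,0]>80)&(hsv[...,0]<105)&(hsv[...,1]>110)
    k,l,st,c=cv2.connectedComponentsWithStats(teal.astype(np.uint8))
    for i in range(1,k):
        if st[i,4]>30: print(n,"teal",st[i],c[i],ray(p,c[i],.07))
    if n=="top": crop(p,90,120,300,160,2.6,"topc.png")
    else: crop(p,150,130,200,150,4,"scenec.png")
E
```

```text
scene red [163 145  19  15 152] [171.65131579 152.08552632] [ 0.44366689 -0.42471431  0.074     ] [ 0.51285503 -0.35579536  0.135     ]
scene red [125 174  28  17 183] [138.85245902 181.78142077] [ 0.6309761  -0.40485013  0.074     ] [ 0.6837954  -0.33766709  0.135     ]
scene yel [311 210  18  13 100] [318.51 215.95] [0.50360217 0.15915418 0.074     ]
scene yel [212 257  21  22 362] [222.0801105  267.29281768] [0.79039575 0.01837468 0.074     ]
scene teal [212 179  39  29 367] [225.47411444 192.79019074] [ 0.53999037 -0.13347185  0.07      ]
top red [382 164  13  29 199] [387.85929648 178.35678392] [ 0.56757054 -0.45246576  0.074     ] [ 0.55328637 -0.43120284  0.135     ]
top red [358 186  18  16 229] [366.55458515 193.36244541] [ 0.52199122 -0.37726949  0.074     ] [ 0.50979548 -0.35945206  0.135     ]
top yel [232 113  15  15 125] [237.96  120.904] [0.79457238 0.02399663 0.074     ]
top yel [187 205  13  14  64] [192.578125 212.359375] [0.49344302 0.1849214  0.074     ]
top yel [201 204   8  14  45] [204.86666667 210.71111111] [0.49642888 0.145621   0.074     ]
```

View pics/topc.png

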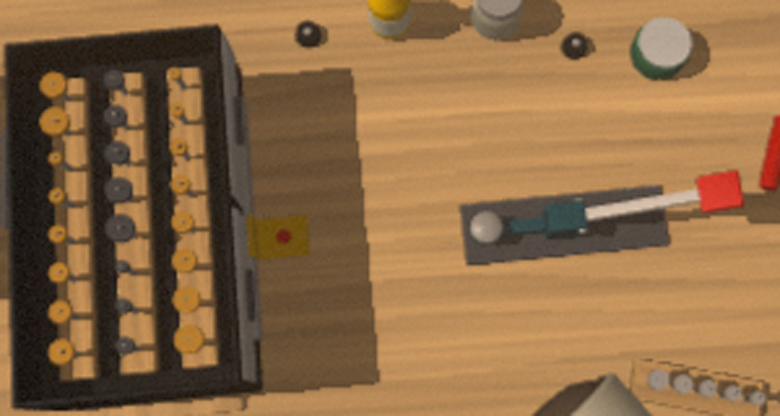

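View pics/scenec.png

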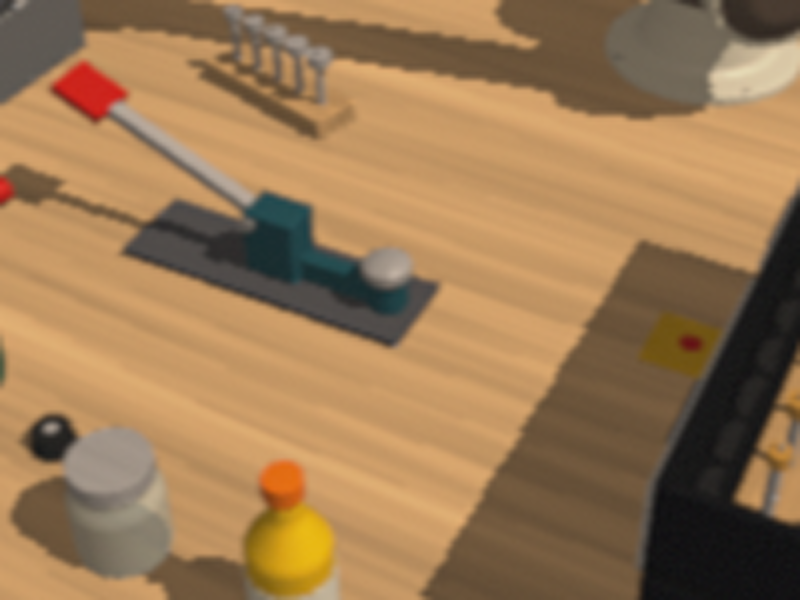

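Run:
```python
from h import *
from scipy.optimize import least_squares
S=env.grab_frame("scene");T=env.grab_frame("top")
t=lambda a:np.array([90+a[0]/2.6,120+a[1]/2.6]) ; s=lambda a:np.array([150+a[0]/4,130+a[1]/4])
print("dot",ray(T,t((283,237)),.074),ray(S,s((690,343)),.074))
# pad corners top
for c in [(247,217),(308,214),(310,254),(250,258)]: print("padc",ray(T,t(c),.074))
# chest front bottom/top edge at z=.19
for c in [(219,27),(260,388)]: print("front?",ray(T,t(c),.19))
P=np.array([[.128,.04,.008],[-.135,.04,.008],[-.135,-.04,.008],[.128,-.04,.008],[.1,0,.054],[-.173,0,.135]])
# heading +y: left = -x (image down in top)
tp=[(467,265),(669,246),(662,186),(461,206),(487,227),(720,191)]
sp=[(438,286),(177,200),(124,252),(394,345),(386,264),(90,90)]
def w(v):
    c,si=np.cos(v[2]),np.sin(v[2]);return np.c_[v[0]+c*P[:,0]-si*P[:,1],v[1]+si*P[:,0]+c*P[:,1],P[:,2]]
def f(v,which=(0,1)):
    W=w(v);r=[]
    if 0 in which:r.append(pix(T,W)-[t(a) for a in tp])
    if 1 in which:r.append(pix(S,W)-[s(a) for a in sp])
    return np.concatenate(r).ravel()
for wh in [(0,1),(0,),(1,)]:
    o=least_squares(f,[.5,-.18,np.pi/2],args=(wh,),loss='soft_l1');print(wh,o.x,np.degrees(o.x[2]),"saddle",w(o.x)[4]);print(np.round(f(o.x,wh).reshape(-1,2),1).tolist())
```

```text
dot [0.49614573 0.16484574 0.074     ] [0.4973336  0.16885203 0.074     ]
padc [0.52378888 0.20826173 0.074     ]
padc [0.52306433 0.13312227 0.074     ]
padc [0.47307346 0.13258974 0.074     ]
padc [0.47252942 0.20596163 0.074     ]
front? [0.72839872 0.21773389 0.19      ]
front? [0.31003599 0.18205316 0.19      ]
(0, 1) [ 0.50198091 -0.18498136  1.6077114 ] 92.1150779729373 saddle [ 0.49829025 -0.08504949  0.054     ]
[[-1.0, 0.1], [-0.6, -0.1], [-1.3, -0.2], [-1.2, -0.6], [-0.8, -0.3], [-0.8, 0.4], [-0.1, -1.3], [-1.1, -1.4], [-1.4, -1.7], [-0.5, -1.1], [-0.7, -2.0], [-0.5, -1.2]]
(0,) [ 0.50139331 -0.18808805  1.61050779] 92.27529933810214 saddle [ 0.49742321 -0.08816688  0.054     ]
[[0.0, 0.3], [0.3, -0.1], [-0.5, -0.2], [-0.2, -0.4], [0.2, -0.1], [0.2, 0.4]]
(1,) [ 0.5070865  -0.17895006  1.60295234] 91.84240402859588 saddle [ 0.50387146 -0.07900176  0.054     ]
[[0.7, 0.3], [-0.5, -0.3], [-0.9, -0.4], [0.2, 0.6], [0.1, -0.4], [0.1, -0.1]]
```

Run:
```python
from h import *
S=env.grab_frame("scene");T=env.grab_frame("top")
# overlay chest model hypotheses on both
out=[]
for p,(u,v,w,h,s),n in((T,(85,115,150,170,4),"t"),(S,(290,140,170,200,3.8),"s")):
    im=cv2.resize(p["image"][v:v+h,u:u+w],None,fx=s,fy=s,interpolation=cv2.INTER_CUBIC)
    def pr(X): return [tuple(int(round(a)) for a in (q+.5-[u,v])*s) for q in pix(p,X)]
    for yaw,col in((91,(0,255,0)),(94,(255,0,255))):
        c,si=np.cos(np.radians(yaw)),np.sin(np.radians(yaw)); o=np.array([.4967,.1665])
        def W(L):
            L=np.array(L,float);return np.c_[o[0]+c*L[:,0]-si*L[:,1],o[1]+si*L[:,0]+c*L[:,1],L[:,2]]
        a=pr(W([[-.035,.025,.074],[.035,.025,.074],[.035,-.025,.074],[-.035,-.025,.074]]))
        cv2.polylines(im,[np.array(a)],True,col,1)
        a=pr(W([[.045,.2,.19],[.045,-.2,.19]])); cv2.line(im,a[0],a[1],col,1)
    cv2.imwrite(f"pics/ov_{n}.png",im[:600])
```

```text
(no output)
```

View pics/ov_t.png

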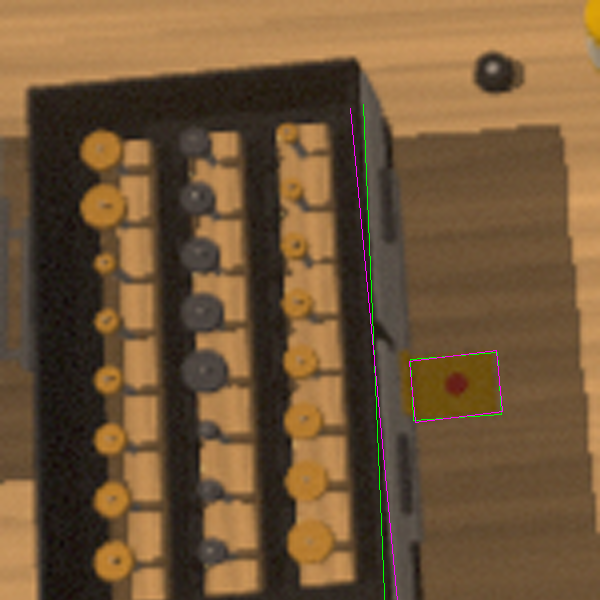

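View pics/ov_s.png

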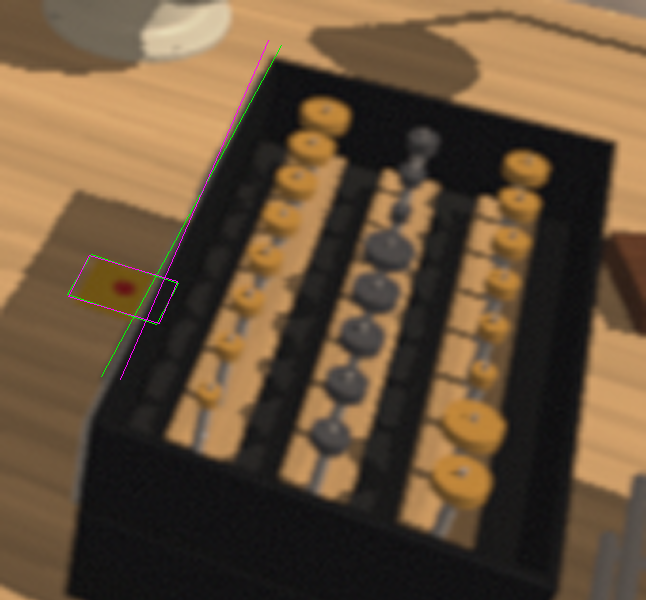

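The chest yaw is about 91° and the dot is at about (0.4965, 0.166): the overlay sits on the pad in the top view at (456,384). Now I grasp the block.

Run:
```python
from h import *
J=np.array([.504,-.1845])
for yaw in(-87.9,92.1):
    print(yaw,env.inverse_kinematics([J[0],J[1],.2],[-90,0,yaw]),env.inverse_kinematics([.5,.067,.03],[-90,0,yaw]))
yaw=-87.9
q=env.inverse_kinematics([J[0],J[1],.2],[-90,0,yaw]); q2=env.inverse_kinematics([J[0],J[1],.2],[-90,0,92.1])
if q is None or (q2 is not None and abs(q2[5])<abs(q[5])): yaw=92.1
env.goto([J[0],J[1],.17],[-90,0,yaw])
env.move_straight([J[0],J[1],.032],rate=.12,force_limit=8)
s=env.read_state();print(s["position"],s["force"],s["clock"])
p=env.grab_frame("scene");crop(p,130,90,200,150,4,"g1.png")
```

```text
-87.9 [  -2.7842834    14.51126899  -13.95028289    0.          -61.53844812
 -175.1157166 ] [ 26.09979196  23.9562782  -29.84352647   0.         -36.20019533
 156.00020804]
92.1 [-2.78428340e+00  1.45112690e+01 -1.39502829e+01  2.54444375e-14
 -6.15384481e+01  4.88428340e+00] [ 26.09979196  23.9562782  -29.84352647   0.         -36.20019533
 -23.99979196]
[ 0.50458264 -0.18461278  0.03268494] [ 0.00418831  0.32968821 -0.57454786] 4.5333
```

View pics/g1.png

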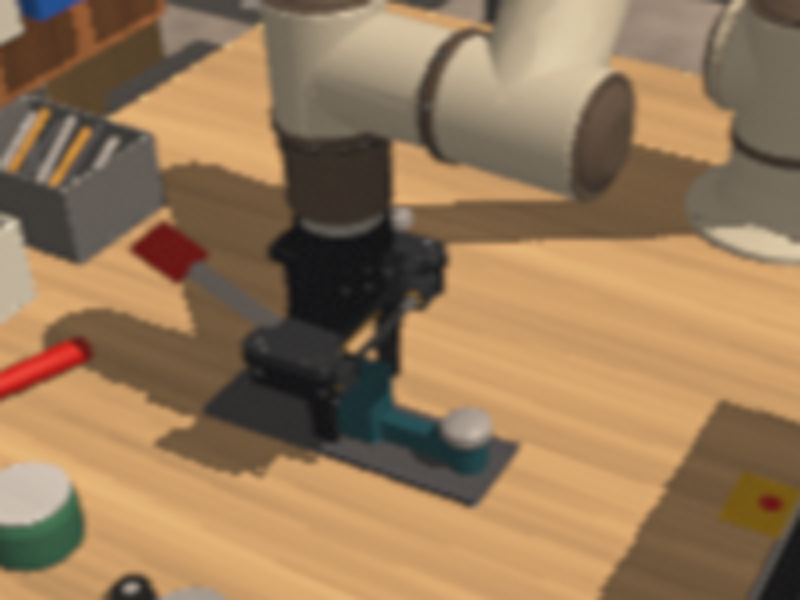

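Run:
```python
from h import *
p=env.grab_frame("scene")
im=p["image"].copy()
im=cv2.resize(im[40:240,120:320],None,fx=4,fy=4,interpolation=cv2.INTER_CUBIC)
x0,y0,_=.5046,-.1846,0
for k,z in enumerate([.1,.15,.2,.25,.3,.35,.4]):
    for y,col in((y0,(0,0,255)),(y0+.16,(0,255,0)),(y0+.22,(255,0,0))):
        q=(pix(p,[[x0,y,z]])[0]+.5-[120,40])*4
        cv2.circle(im,tuple(int(a) for a in q),4,col,-1)
        cv2.putText(im,str(int(z*100)),tuple(int(a)+5 for a in q),0,.5,col,1)
cv2.imwrite("pics/h1.png",im[:600])
T=env.grab_frame("top");cv2.imwrite("pics/h1t.png",T["image"])
```

```text
(no output)
```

View pics/h1.png

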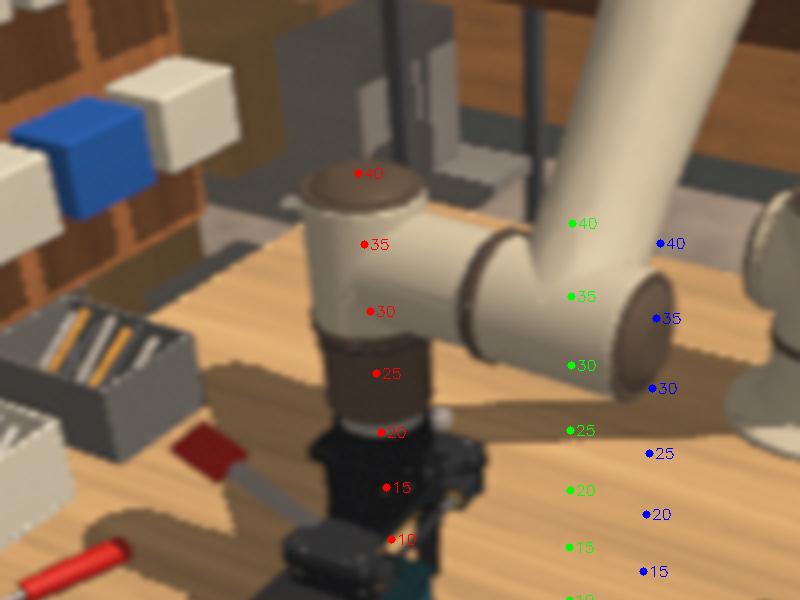

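View pics/h1t.png

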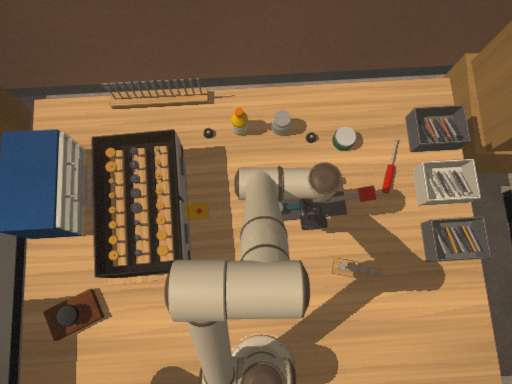

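The wrist link bottom is about 0.28 m up, so it clears the chest (0.195 m). The fingers straddle the block. I grip and lift slightly.

Run:
```python
from h import *
def st(m):
    s=env.read_state();print(m,np.round(s["position"],4),np.round(s["tool_rot"],2),np.round(s["force"],1),round(s["opening"],3),s["clock"])
s=env.read_state()["position"]
env.move_straight([.504,-.1845,.026],rate=.05); st("down")
env.gripper_to(0,grasp_force=50); st("grip")
s=env.read_state()["position"]
env.move_straight([.504,-.1845,.033],rate=.03); st("lift")
p=env.grab_frame("scene");crop(p,140,130,200,150,4,"g2.png")
```

```text
down [ 0.5036 -0.1844  0.0256] [-8.995e+01 -1.000e-02  9.209e+01] [0.9 0.3 0.3] 0.999 4.95
grip [ 0.5037 -0.1845  0.026 ] [-89.97  -0.    92.11] [-1.8  0.7  1. ] 0.407 5.8417
lift [ 0.5035 -0.1844  0.0325] [-8.994e+01 -2.000e-02  9.207e+01] [ 0.7 -0.  -8.8] 0.406 6.225
```

View pics/g2.png

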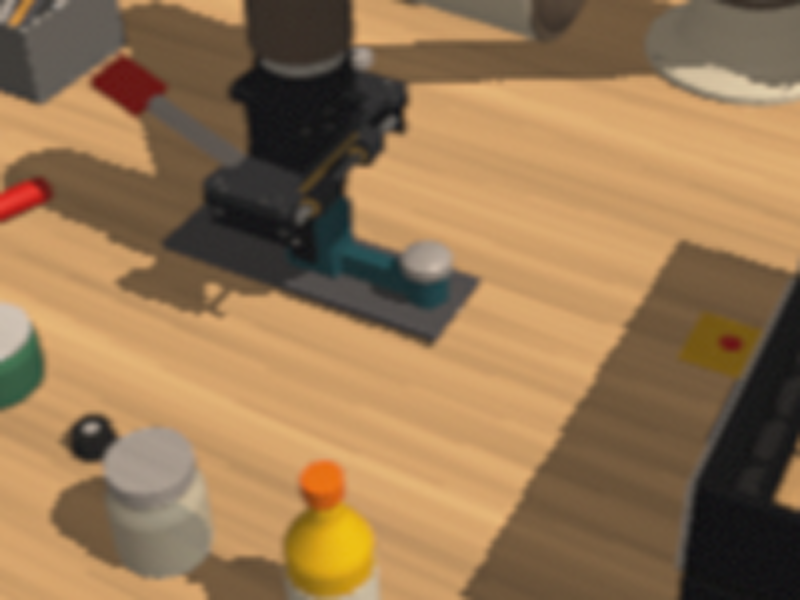

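Run:
```python
from h import *
env.move_straight([.500,.015,.033],rate=.12)
s=env.read_state();print(s["position"],s["tool_rot"],s["force"],s["clock"])
p=env.grab_frame("scene");crop(p,220,140,130,100,6,"g3s.png")
p=env.grab_frame("top");crop(p,150,150,130,100,6,"g3t.png")
```

```text
[0.49985233 0.01446326 0.03290225] [-8.99778779e+01  8.37274778e-03  9.20495691e+01] [ 0.47719569  0.82082389 -7.27876036] 8.0917
```

View pics/g3s.png

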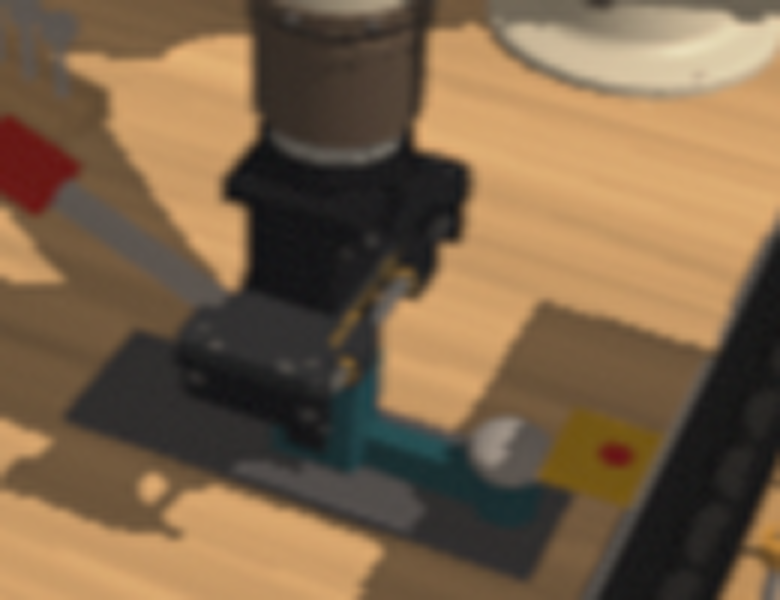

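View pics/g3t.png

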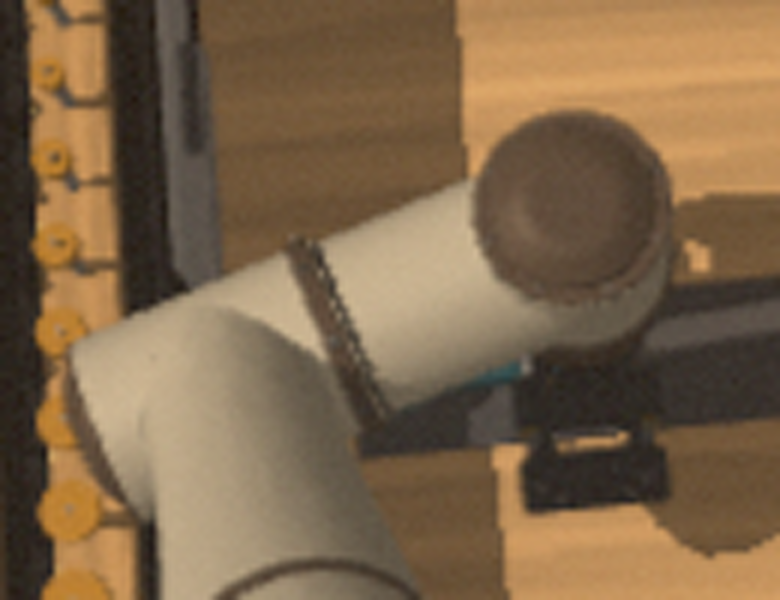

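Run:
```python
from h import *
p=env.grab_frame("scene")
print("shot"); 
s6=lambda a:np.array([220+(a[0]+.5)/6-.5,140+(a[1]+.5)/6-.5])
print("dot",ray(p,s6((616,455)),.074))
th=np.linspace(0,6.28,100)
for z1 in(.060,):
  z0=z1-.014
  # disc bbox -> solve centre
  from scipy.optimize import least_squares
  obs=np.r_[s6((468,415)),s6((552,490))]
  def f(v):
    L=np.r_[[[v[0]+.02*np.cos(t),v[1]+.02*np.sin(t),z] for t in th for z in(z0,z1)]]
    q=pix(p,L);return np.r_[q.min(0),q.max(0)]-obs
  o=least_squares(f,[.5,.11]);print(o.x,o.fun)
# base front-right corners: (570,490) & (525,580)
c=[ray(p,s6(a),.0145)[:2] for a in((572,490),(527,580))];print(c, np.mean(c,0))
im=cv2.resize(p["image"][140:240,220:350],None,fx=6,fy=6,interpolation=cv2.INTER_CUBIC)
for z in(.046,.060):
  L=np.array([[o.x[0]+.02*np.cos(t),o.x[1]+.02*np.sin(t),z] for t in th])
  cv2.polylines(im,[np.int32((pix(p,L)+.5-[220,140])*6)],True,(0,255,0),1)
cv2.imwrite("pics/g3o.png",im)
```

```text
shot
dot [0.49636641 0.16772737 0.074     ]
[0.49729955 0.11522216] [-0.0021254  -0.12495751  0.00208672  0.11741552]
[array([0.46860064, 0.14069027]), array([0.53766712, 0.14482816])] [0.50313388 0.14275922]
```

View pics/g3o.png

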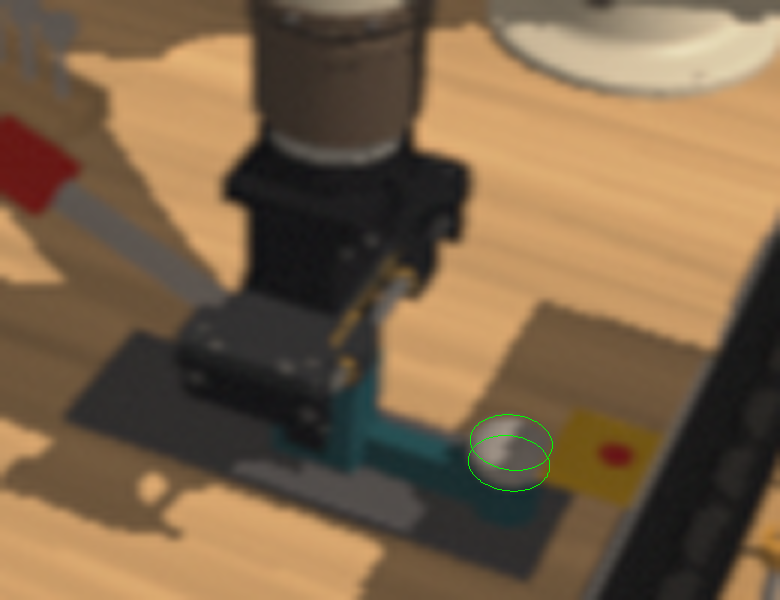

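Run:
```python
from h import *
def st(m):
    s=env.read_state();print(m,np.round(s["position"],4),np.round(s["tool_rot"],2),np.round(s["force"],1),round(s["opening"],3),s["clock"])
env.move_straight([.4995,.0664,.033],rate=.06); st("over")
print(env.move_straight([.4995,.0664,.0245],rate=.02,force_limit=7)); st("down")
p=env.grab_frame("scene");crop(p,220,140,130,100,6,"g4s.png")
```

```text
over [0.4993 0.0662 0.0329] [-8.997e+01  1.000e-02  9.209e+01] [ 0.6  0.8 -7.7] 0.409 9.25
True
down [0.4996 0.0662 0.026 ] [-9.000e+01  1.000e-02  9.208e+01] [-0.6 -0.3  6.5] 0.41 9.6417
```

View pics/g4s.png

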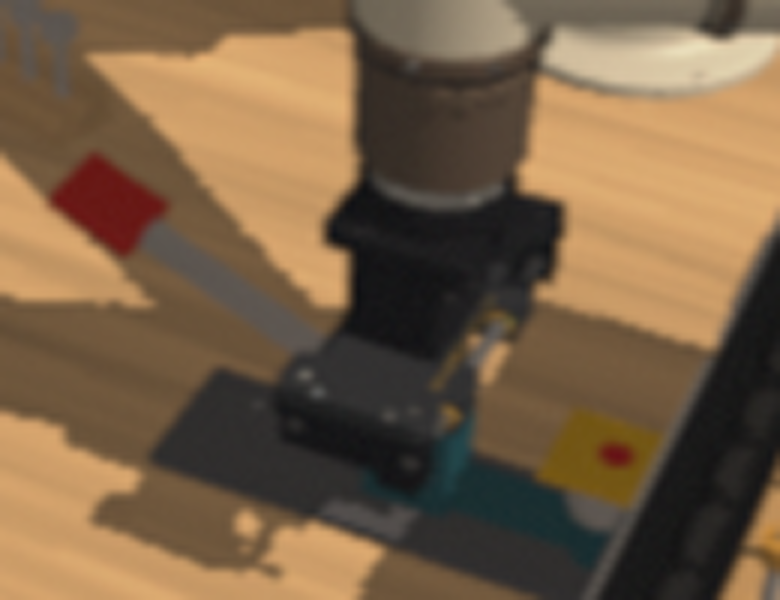

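The saddle sits under the pad. I release, retreat and check.

Run:
```python
from h import *
def st(m):
    s=env.read_state();print(m,np.round(s["position"],4),np.round(s["tool_rot"],2),np.round(s["force"],1),round(s["opening"],3),s["clock"])
env.gripper_to(1.0); st("open")
x,y,_=env.read_state()["position"]
env.move_straight([x,y,.2],rate=.15); st("up")
env.move_straight([.507,-.12,.2],rate=.2)
env.gripper_to(0.0,grasp_force=20); st("at paddle")
p=env.grab_frame("scene");crop(p,200,140,150,100,5,"g5s.png")
print([(r["score"],r["xyz"]) for t in("paddle","jack_saddle","lift_pad") for r in env.search_frame(p,t)[:2]])
p=env.grab_frame("top");crop(p,150,150,180,110,4.4,"g5t.png")
print([(r["score"],r["xyz"]) for t in("paddle","jack_saddle","lift_pad") for r in env.search_frame(p,t)[:2]])
```

```text
open [0.4972 0.0655 0.0241] [-8.970e+01  8.000e-02  9.202e+01] [-0.   0.5 -0.2] 0.995 10.7667
up [0.4966 0.0653 0.1991] [-89.59   0.11  92.  ] [ 0.8  0.7 -1.1] 1.003 12.0917
at paddle [ 0.507 -0.12   0.2  ] [-8.970e+01  7.000e-02  9.201e+01] [0.1 0.2 0.9] 0.005 14.6917
[(0.71, [0.5096, -0.1001, 0.1363]), (0.58, [0.8103, 0.034, 0.0846]), (0.67, [0.2939, -0.3073, 0.0223]), (0.36, [0.5128, 0.1709, 0.0487]), (0.78, [0.5004, 0.1644, 0.0713])]
[(0.33, [0.7466, -0.2256, 0.0232]), (0.78, [0.4962, 0.1745, 0.0731])]
```

View pics/g5s.png

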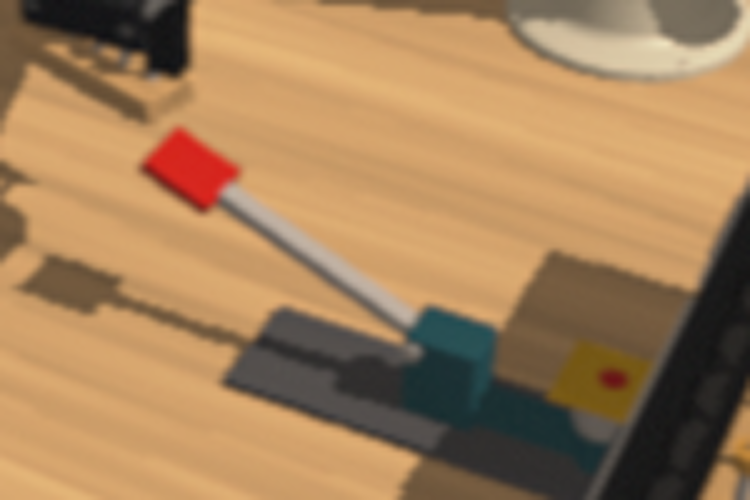

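View pics/g5t.png

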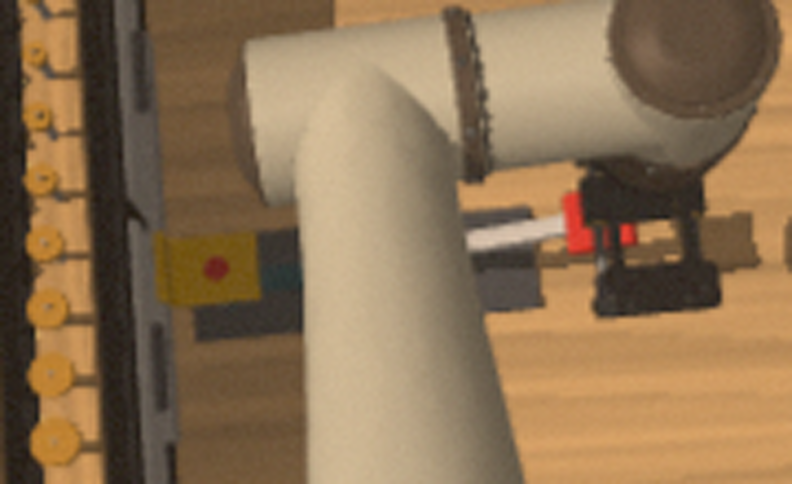

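Run:
```python
from h import *
from scipy.optimize import least_squares
S=env.grab_frame("scene");T=env.grab_frame("top")
s=lambda a:np.array([200+(a[0]+.5)/5-.5,140+(a[1]+.5)/5-.5]);t=lambda a:np.array([150+(a[0]+.5)/4.4-.5,150+(a[1]+.5)/4.4-.5])
P=np.array([[-.173,0,.135],[-.135,.04,.008],[-.135,-.04,.008],[-.024,.018,.070],[.024,.018,.07],[.024,-.018,.07]])
so=[s(a) for a in((190,168),(285,308),(222,382),(428,309),(497,328),(474,358))]
P2=np.array([[.128,.04,.008],[-.135,.04,.008],[-.135,-.04,.008]])
to=[t(a) for a in((195,340),(542,305),(536,207))]
def w(v,P):
    c,si=np.cos(v[2]),np.sin(v[2]);return np.c_[v[0]+c*P[:,0]-si*P[:,1],v[1]+si*P[:,0]+c*P[:,1],P[:,2]]
fs=lambda v:(pix(S,w(v,P))-so).ravel(); ft=lambda v:(pix(T,w(v,P2))-to).ravel()
for n,f in(("S",fs),("T",ft),("both",lambda v:np.r_[fs(v),ft(v)])):
    o=least_squares(f,[.5,.066,1.6],loss='soft_l1');print(n,o.x,"saddle",w(o.x,np.array([[.1,0,.054]])),"pad",w(o.x,np.array([[-.173,0,.135]])));print(np.round(f(o.x),1))
print("dot",ray(S,s((613,379)),.074),ray(T,t((216,267)),.074))
```

```text
S [0.50225679 0.06820928 1.60147337] saddle [[0.49918957 0.16816223 0.054     ]] pad [[ 0.50756308 -0.10470932  0.135     ]]
[ 0.5 -0.1 -1.1 -0.3 -0.2 -0.2 -0.5 -0.8  0.5  0.2  0.5  1.5]
T [0.50046851 0.06241587 1.60103066] saddle [[0.49744553 0.16237017 0.054     ]] pad [[ 0.50569825 -0.11050507  0.135     ]]
[ 0.4 -0.2  0.2  0.7 -0.8 -0.4]
both [0.50072465 0.06631551 1.60649119] saddle [[0.49715592 0.16625181 0.054     ]] pad [[ 0.50689855 -0.10657429  0.135     ]]
[ 0.  -0.4 -1.5 -0.6 -0.5 -0.5 -0.9 -1.3  0.1 -0.4  0.1  1.  -0.7 -0.
 -0.9  0.5 -2.  -0.6]
dot [0.49636961 0.16757697 0.074     ] [0.4989522  0.16520372 0.074     ]
```

```bash
cat >> h.py <<'E'
def st(m):
    s=env.read_state();print(m,np.round(s["position"],4),np.round(s["tool_rot"],1),np.round(s["force"],1),round(s["opening"],3),s["clock"])
def arc(a,dz=0,r=.174):
    y=.048-r*np.cos(a); return [.5065+.04*(-.107-y), y, .06+r*np.sin(a)+dz]
E
python3 - <<'E'
from h import *
env.goto(arc(.45,.03),[-90,0,92]); st("above")
print(env.move_straight(arc(.45,-.01),rate=.05,force_limit=5)); st("touch")
for a in(.36,.27,.18,.09,.0):
    h=env.move_straight(arc(a,0),rate=.07,force_limit=60); st(a)
    if h: print("HIT");break
p=env.grab_frame("scene");crop(p,180,110,170,130,4.6,"p1.png")
E
```

```text
above [ 0.5053 -0.1087  0.1647] [-89.7   0.   92. ] [-0.1 -0.8  1.1] 0.005 15.4583
False
touch [ 0.5065 -0.1086  0.1258] [-90.  -0.  92.] [-0.7  0.1  1.9] 0.004 16.4083
0.36 [ 0.5072 -0.115   0.1212] [-90.  -0.  92.] [0.3 1.  2.3] 0.008 16.6667
0.27 [ 0.5076 -0.1195  0.1068] [-90.1  -0.   92. ] [-1.8  5.3 10.2] 0.008 17.0417
0.18 [ 0.5078 -0.1229  0.0917] [-90.1  -0.   92. ] [-2.7  5.4 11.3] -0.001 17.4167
0.09 [ 0.5079 -0.1249  0.0762] [-90.1  -0.   92. ] [-2.9  5.8 11.7] 0.008 17.7917
0.0 [ 0.5079 -0.1256  0.0608] [-90.1  -0.   92. ] [-2.1  4.8 13.7] 0.007 18.1667
```

View pics/p1.png

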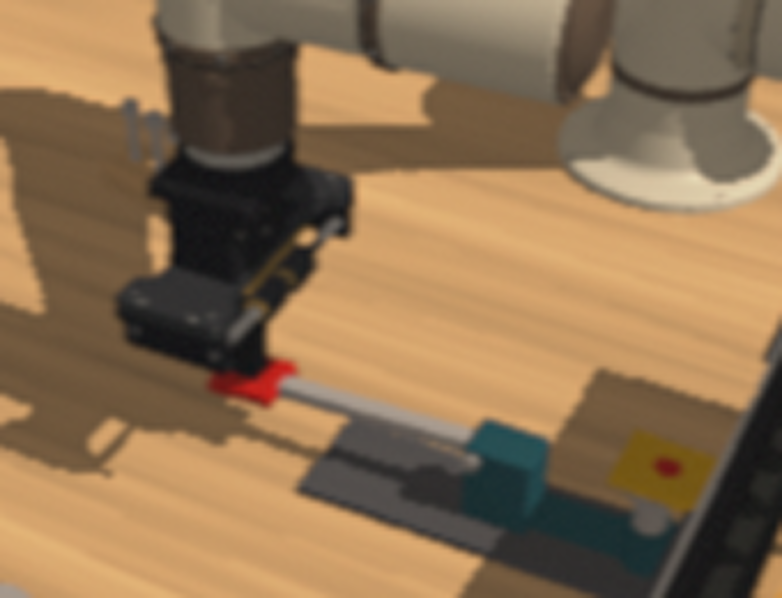

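Pressing works: the chest is lifting, and the saddle is up against the pad at (650,515). I press on to the stop.

Run:
```python
from h import *
x,y,z=arc(-.047)
print(env.move_straight([x,y+.001,.040],rate=.03,force_limit=14)); st("stop")
env.dwell(.3); st("held")
p=env.grab_frame("scene");crop(p,180,110,170,130,4.6,"p2.png")
print([(r["score"],r["xyz"]) for t in("paddle","jack_saddle","lift_pad") for r in env.search_frame(p,t)[:1]])
```

```text
True
stop [ 0.508  -0.1254  0.0524] [-90.    0.1  92.2] [-3.7  2.9 18.3] 0.011 18.675
held [ 0.5079 -0.1254  0.0526] [-90.1   0.1  92.1] [-4.2  2.7 15.6] 0.006 18.975
[(0.53, [0.5071, 0.1704, 0.0583]), (0.86, [0.4979, 0.1758, 0.0924])]
```

View pics/p2.png

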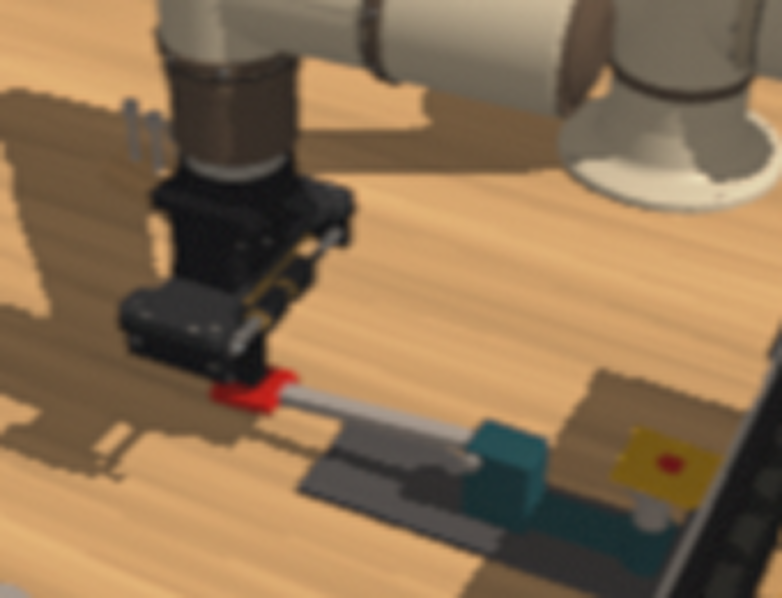

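Run:
```python
from h import *
x,y,z=env.read_state()["position"]
print(env.move_straight([x,y,z-.012],rate=.03,force_limit=12)); st("stop"); env.dwell(.3); st("held")
S=env.grab_frame("scene");print([(r["score"],r["xyz"]) for t in("jack","lift_pad") for r in env.search_frame(S,t)[:1]])
# release up along the arc
for a in(.09,.18,.27,.36,.45): env.move_straight(arc(a,.004),rate=.1)
st("up")
env.move_straight(arc(.45,.03),rate=.1); env.dwell(.3); st("clear")
p=env.grab_frame("scene");crop(p,180,110,170,130,4.6,"p3.png")
p=env.grab_frame("top");crop(p,150,150,180,110,4.4,"p3t.png")
```

```text
True
stop [ 0.508  -0.1254  0.0526] [-90.1   0.1  92.2] [-5.2  2.6 15.3] 0.005 19.4
held [ 0.508  -0.1254  0.0527] [-90.1   0.1  92.2] [-3.7  1.7 13.8] 0.005 19.7
[(0.96, [0.5061, 0.0559, 0.0083]), (0.67, [0.5013, 0.1714, 0.0941])]
up [ 0.5066 -0.1087  0.1396] [-90.2   0.1  92.2] [-0.1 -0.2  2.3] 0.009 21.5083
clear [ 0.5062 -0.1087  0.1651] [-90.1   0.1  92.2] [ 0.1 -0.4 -0.1] 0.008 22.2167
```

View pics/p3.png

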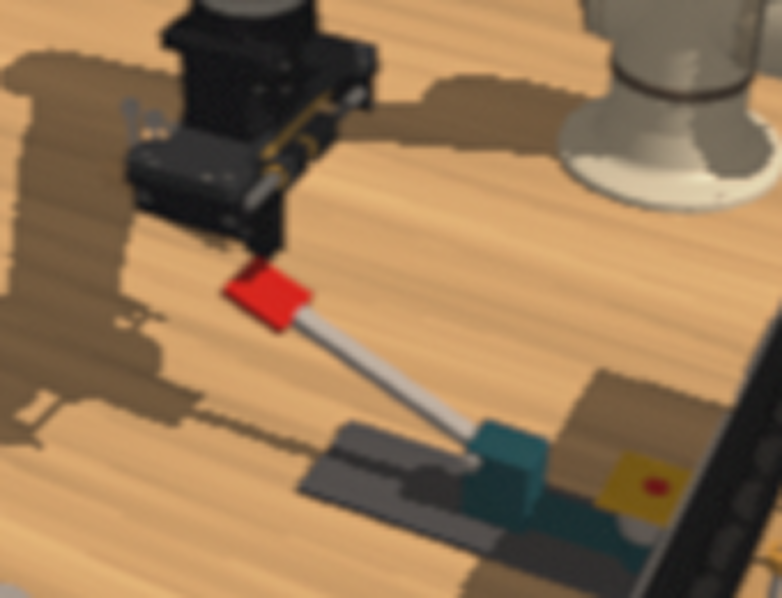

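View pics/p3t.png

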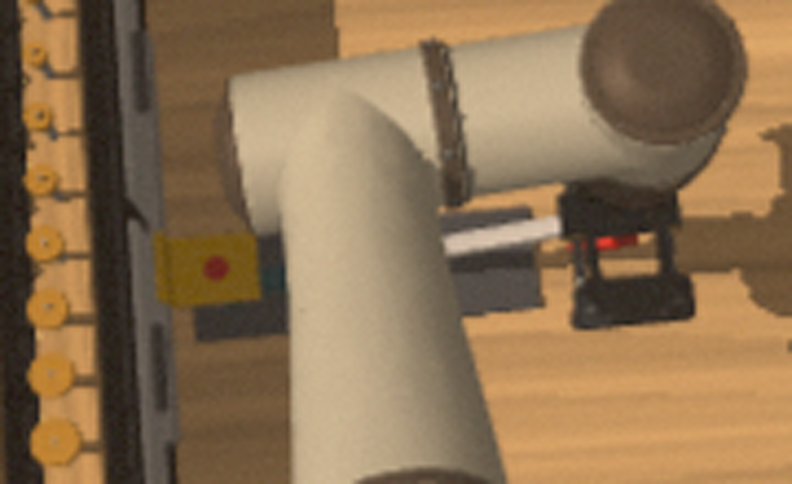

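The handle is back up, the chest is down, and the jack base is unmoved in the top view at (542,305). Second press.

Run:
```python
from h import *
env.move_straight(arc(.45,-.002),rate=.06,force_limit=30)
for a in(.36,.27,.18,.09,.0):
    h=env.move_straight(arc(a,0),rate=.07,force_limit=60)
    if h: print("HIT",a);break
st("low")
x,y,z=arc(-.047)
print(env.move_straight([x,y+.001,.051],rate=.03,force_limit=40)); st("stop")
x,y,z=env.read_state()["position"]
env.dwell(.2); st("held")
p=env.grab_frame("scene");crop(p,180,110,170,130,4.6,"p4.png")
print([(r["score"],r["xyz"]) for t in("jack","lift_pad") for r in env.search_frame(p,t)[:1]])
```

```text
low [ 0.508  -0.1256  0.061 ] [-90.3   0.1  92.2] [-2.6  5.9 11.8] 0.003 24.85
False
stop [ 0.5081 -0.1254  0.0527] [-90.3   0.1  92.3] [-2.9  1.5 16.1] 0.004 25.3
held [ 0.508  -0.1254  0.0527] [-90.3   0.1  92.2] [-3.6  1.7 15.2] 0.003 25.5
[(0.56, [0.5039, 0.0586, 0.0081]), (0.64, [0.5003, 0.1782, 0.0941])]
```

View pics/p4.png

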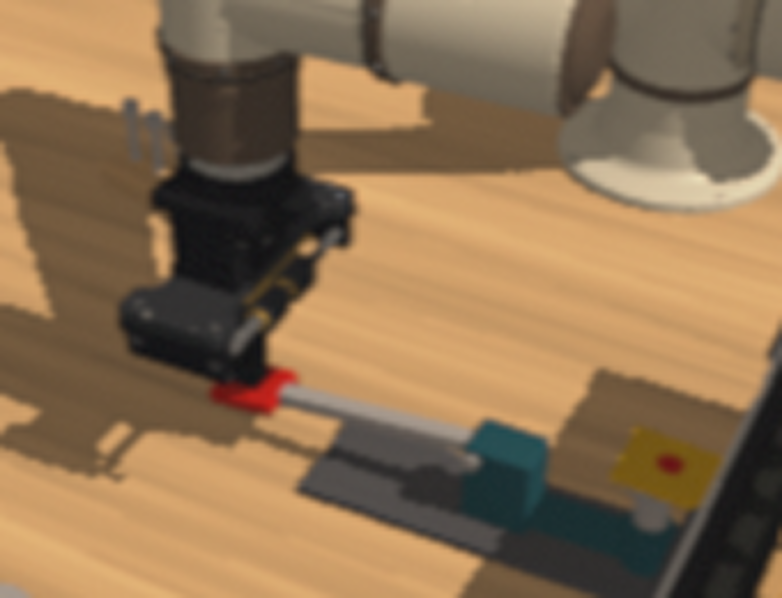

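Run:
```python
from h import *
env.move_straight([.508,-.1254,.0485],rate=.03,force_limit=40); st("firm"); env.dwell(.4); st("held")
S=env.grab_frame("scene");T=env.grab_frame("top")
a=(670,464); q=np.array([180+(a[0]+.5)/4.6-.5,110+(a[1]+.5)/4.6-.5]); print("dot S",ray(S,q,.096))
cv2.imwrite("pics/p5t.png",T["image"])
for p in(S,T):
  for t in["lift_pad","spare_foot1","screw_jar","wax_tin","glue_bottle","screwdriver","bit_block"]:
    print(t,[(r["score"],[round(float(v),3) for v in r["xyz"]]) for r in env.search_frame(p,t)][:2])
```

```text
firm [ 0.5082 -0.1254  0.0516] [-90.2   0.1  92.3] [-7.8  5.8 26.3] 0.005 25.9
held [ 0.5082 -0.1254  0.0516] [-90.2   0.1  92.3] [-6.5  5.7 25. ] 0.005 26.3
dot S [0.49645225 0.17407814 0.096     ]
lift_pad [(0.73, [0.499, 0.177, 0.091])]
spare_foot1 [(0.62, [0.791, 0.134, 0.015]), (0.24, [0.498, 0.176, 0.095])]
screw_jar [(0.77, [0.808, -0.104, 0.063]), (0.38, [0.523, -0.105, 0.052])]
wax_tin [(0.61, [0.743, -0.318, 0.042])]
glue_bottle [(0.97, [0.808, 0.034, 0.088])]
screwdriver [(0.55, [0.597, -0.469, 0.018])]
bit_block [(0.49, [0.274, -0.378, 0.025])]
lift_pad [(0.58, [0.497, 0.18, 0.093])]
spare_foot1 [(0.66, [0.785, 0.022, 0.094]), (0.53, [0.784, 0.135, 0.019])]
screw_jar [(0.89, [0.778, -0.114, 0.081])]
wax_tin [(0.66, [0.723, -0.324, 0.051])]
glue_bottle [(0.77, [0.784, 0.024, 0.097])]
screwdriver [(0.61, [0.594, -0.47, 0.022])]
bit_block [(0.71, [0.28, -0.328, 0.025])]
```

View pics/p5t.png

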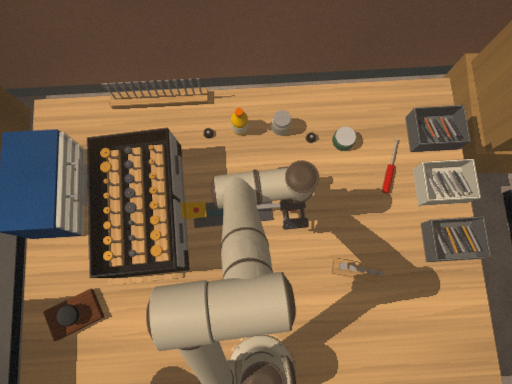

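Run:
```python
from h import *
st("pre"); env.close_job()
```

```text
pre [ 0.5081 -0.1254  0.0516] [-90.2   0.1  92.3] [-6.8  5.5 25.7] 0.003 27.1
the job is handed in; nothing more can be done
```

I carried the jack under the lift pad, pressed the paddle fully down once, let it come fully back up, then pressed it down again. I handed the job in at 27.1 s, still holding the paddle down; `close_job` gives no verdict.

Last checks before hand-in:
- **Paddle:** the fingertips were at z ≈ 0.052 m, which is the fully-down height. The tool felt about 25 N upward, so the paddle is firmly against its stop.
- **Lift pad:** the networks put its visible surface at about 0.092 m, against about 0.072 m when the chest was down. That is a rise of about 20 mm.
- **Centring:** the saddle is about 6 mm from the dot by the scene camera. I estimate 9 mm at worst from the top camera, against the 15 mm limit. The two cameras disagreed by about 3–6 mm on positions throughout.
- **Jack:** it showed no shift in the pictures between the presses.
- **Other things:** all were found within about 7 mm of where they started, except for two points:
  - **Bit block:** the scene camera put it about 60 mm off, with a low score (0.49) while the arm was in front of it. The top camera showed it unmoved.
  - **Second rubber foot:** the networks did not report it at the end, and I only saw it by eye in the top view, where it looked unmoved.

I saw no sign of the robot touching the chest, but I did not measure that contact directly.

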